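Line up the quarter-turn fastener and hold the access panel pressed on its frame

TASK

First turn the yellow quarter-turn fastener on the cream service box until its slot lines up with the white index marks on the box's black frame. Then pick up the loose aluminium access panel, lower it squarely onto the frame so that the fastener's head passes through the panel's slot, press it down against the sprung seal until it sits flush on the frame, and finish while still holding it pressed there; do not let go. Leave the tray of camera modules, the screwdriver and the white jar where they are.

Things in the scene. Friction and masses are not known exactly. Their poses are not given: they have to be found in the camera images.
- fixture: Fixed service box, cream, open-topped, 190 (own x) x 130 (y) x 50 mm high; origin: centre of underside, z up. Its black frame is the flat top rim, 12 mm wide. Inside the rim a black rubber seal ring (160 x 104 mm) stands 6 mm proud on springs. The fastener stands at own x = +52 mm, y = 0. White index marks on both short sides of the rim at y = 0. Yaw within 0.4 rad of 0.
- seat (a point): Centre of the frame's flat top, 50 mm above the bench; axes as the box. The panel belongs centred here, its underside at this height, its x along this x.
- fastener_head (a point): Top centre of the fastener's yellow blade head, on its turning axis, 96 mm above the bench. Head: 30 mm long (this point's x), 8 mm thick, 30 mm tall (66 to 96 mm above the bench), upright sides; grip it across the 8 mm. A black slot line runs lengthwise on its top. Below is a round neck, 8 mm diameter.
- fastener (a joint): Fastener angle in rad, counter-clockwise positive from above. 0: head and slot lie along the box's x, in line with the index marks. Starts between 0.9 and 1.5, so turn clockwise; no stop or click at 0 (it turns on to -0.5), friction (0.05 N m) keeps it where it is left.
- seal (a joint): How far the seal is pressed down, m: 0 free, 0.006 with the panel flush on the frame. The springs give way at about 5 N (the panel's weight alone, 3 to 4 N, does not move them) and need about 9 N at 6 mm, panel's weight included: the hand must add some 6 N or more; 8 to 25 N is well.
- panel: Loose pale aluminium panel, 180 (own x) x 120 (y) x 6 mm, 0.36 kg, flat on the bench; origin: centre of underside. A black upright grip, 60 (x) x 14 mm (y), stands at its centre from 6 to 46 mm above the underside; grip it across the 14 mm. Through slot 36 (x) x 14 mm (y). It fits one way round only: slot at the fastener's end. Starts with yaw within 0.5 rad of 0.
- panel_grip (a point): Centre of the top of the panel's black grip, 46 mm above the panel's underside.
- panel_slot (a point): Centre of the panel's slot, at its underside: 52 mm along the panel's own +x from its centre. When the panel is home it lies on the fastener's axis.
- tray: Low whitish clear-plastic tray with copper camera modules, 110 x 160 x 18 mm, origin at the centre of its underside, beyond the work. Leave alone.
- screwdriver: Screwdriver, 170 mm long, lying on the bench to the left. Leave alone.
- jar: White jar with blue lid, 56 mm diameter, 70 mm tall, to the right. Leave alone.
Not all that is in view belongs to the job. There is more than one size of the fixture; the job needs the smaller.

How it is judged (in metres and radians):
On the way:
1. the fastener is turned until its slot lines up with the index marks (within 0.15 rad), the panel not yet over the box (value of joint fastener between -0.15 and 0.15 rad and horizontal distance between panel and seat above 0.08 m), for 0.2 s.
At the end, for the whole second after the job is handed in: The robot is still pressing the panel (over 2 N; over 6 N on the box; seal down over 4 mm), at rest, within 2 mm of flush, level to 0.03 rad, centred and its slot on the fastener within 7 mm, square within 0.12 rad; fastener within 0.17 rad of the marks (value of joint fastener between -0.17 and 0.17 rad and z of panel in the frame of seat between -0.003 and 0.002 m and horizontal distance between panel and seat below 0.007 m and horizontal distance between panel_slot and fastener_head below 0.007 m and angle between the x axis of panel and the x axis of fixture, either way round below 0.12 rad and angle between panel's own z axis and vertical below 0.03 rad and value of joint seal above 0.004 m and linear speed of panel below 0.02 m/s and contact force between any of the fingers, the arm and panel above 2 N and contact force between panel and fixture above 6 N); the arm keeps its last pose, push and grip.
It fails at once if the tray is pushed more than 30 mm (distance of tray from where it was at the start of the episode above 0.03 m).
It fails at once if the screwdriver is pushed more than 30 mm (distance of screwdriver from where it was at the start of the episode above 0.03 m).
It fails at once if the jar is pushed more than 30 mm (distance of jar from where it was at the start of the episode above 0.03 m).
It also fails if it takes over 61 s, if anything falls off the work surface, if the arm or the gripper's body presses on something with over 40 N, if the wrist force passes 120 N, or if a joint passes its speed limit or range.

ROBOT

A 6-joint arm with a two-finger parallel gripper is mounted at the origin on the work surface. World frame = base frame: x ahead of the robot, y to its left, z up, the work surface at z = 0. Lengths are in m, angles in degrees, forces in N, time in s.
With the tool pointing down it reaches from about 0.375 to 0.75 m from the base axis. Payload 9 kg.
Tool frame: the origin (TCP) lies where the fingers leave the gripper's body, on its centre line; the fingertips stand 73 mm ahead of it and the grasp point (between the pads) lies 54 mm ahead of it (robot.tip_reach is the distance from the TCP to the fingertips, in m); z points along the fingers, y is the line along which they close (so a half turn about z gives the same grasp; the last joint's range is limited). The gripper opens to 85 mm and grips with 20 to 120 N. Pads are 22 mm wide; open, the fingers measure 114 mm over their backs; the gripper's body (76 mm by 85 mm) begins 54 mm behind the grasp point. The pads swing forward as they close: fully open they stand 13 mm farther back than shut.
Start: joints at [-81.114, 5.964, 5.575, 89.605, 0, 77.527], TCP at [0.219, -0.559, 0.304] pointing down, gripper open.
Joint ranges: [-171.21, 171.21], [-48.23, 106.86], [-62.78, 66.21], [-105.2, 120.99], [-86.42, 89.51], [-180, 180]. Speed limits (degrees/s): [127.2, 127.2, 147.25, 180, 180, 180].

INTERFACE

Orientations are given as [roll, pitch, yaw] about the fixed x, y, z axes, in that order (R = Rz(yaw) Ry(pitch) Rx(roll)).
In Python, from plant import robot gives the robot as it stands. Calls block until the motion is done:
- robot.move_pose(position, orientation): joint-space move of the TCP to a pose.
- robot.line_to(position, vel=0.15, rotation=None, guard=None): straight line of the TCP; rotation=None keeps the orientation; vel is the mean speed in m/s. With guard (N) it stops when the force on the tool has changed by that much, and returns True; else False.
- robot.goto_joints(angles): joint-space move.
- robot.set_gripper(opening): finger opening in m; the grip force is fixed at half the most; returns when the fingers have stopped.
- robot.pause(seconds).
- robot.ik(position, orientation): joint angles nearest the present ones, or None.
- robot.observe(): the state.
- robot.grab_frame(name): name is "side" or "top" or "wrist"; returns the picture (384x512x3 uint8, blue, green, red); there is no depth.
- robot.get_calibration(name): a dict with "vertical_fov" (degrees; the focal length in pixels is half the picture's height over the tangent of half this angle, whatever the lens; pixels are square), "cx", "cy" (the principal point, pixels), "rvec" (rotation vector, rad) and "tvec" (3), from world to camera coordinates, as OpenCV has them. Camera axes: x right, y down, z forward; pixel columns grow to the right and rows downward; lengths in m; the calibration is good to about 2 mm. A picture is of the moment at which its call begins: read the wrist's pose just before it. get_calibration takes no time and is no camera call; for the wrist camera it gives the pose at the moment of the call.
A pose or a line that the arm cannot do raises robot.IKError and nothing moves.
- robot.job_done(): hands the job in; it is judged then, once.
The state is a dict: "time": time; "q": joint angles; "qvel": joint speeds; "joint_torque": joint torques, N m; "tool_pos": TCP position; "tcp_rot": TCP orientation; "ft_force": force on the tool from outside, world axes, zero at the start; "torque": the same for the moment, N m; "gripper_width": finger opening in m; "gripper_force": force on a finger pad.
Only numpy, scipy, OpenCV 4.12 (cv2) and the standard library are available. Lean on these libraries where they do the work, as an engineer would, in place of code of your own. Each camera call takes 0.05 s, during which the arm holds its last target. There are 200 camera calls.

## Working session

There is one attempt and no reset: what is moved stays moved. The work goes in short steps, each a Python script; the robot and the scene stay as the last script left them, time stands still between calls to the robot, and variables do not carry over. Pictures are saved under pics/ and viewed, at most 10 in all, crops included, and the job is handed in when it is done.

```bash
mkdir -p pics; ls; python3 - <<'E'
from plant import robot
import cv2,json
for n in("top","side"):
    cv2.imwrite(f"pics/{n}0.png",robot.grab_frame(n)); print(n,robot.get_calibration(n))
o=robot.observe(); print(o)
E
```

```text
pics
top {'vertical_fov': 46.87087326616935, 'cx': 257.74153606955787, 'cy': 183.0615842191077, 'rvec': array([ 2.18125401, -2.14808506,  0.12044377]), 'tvec': array([0.00736685, 0.53675832, 1.24982947])}
side {'vertical_fov': 46.32939927539418, 'cx': 264.6064901837213, 'cy': 187.72118442274368, 'rvec': array([ 0.9205122 , -2.37704608,  1.18717564]), 'tvec': array([0.41334349, 0.25977404, 1.22089337])}
{'time': 0.1, 'q': array([-8.11132399e+01,  5.99721842e+00,  5.53295582e+00,  8.96054233e+01,
       -2.38231697e-03,  7.75285628e+01]), 'qvel': array([-0.04708909, -0.05649314,  0.05994576,  0.11133489, -0.04354526,
       -0.03574612]), 'joint_torque': array([ 6.97898911e-03, -5.58204353e+01,  5.04723358e+01,  1.28523083e-02,
       -2.16800654e-04, -1.10586092e-05]), 'tool_pos': array([ 0.21850269, -0.55857147,  0.30319322]), 'tcp_rot': array([-1.79931444e+02, -1.27227687e-02,  2.13581912e+01]), 'ft_force': array([ 0.41220256, -0.30811324,  0.42580064]), 'torque': array([-0.02412559, -0.0142718 ,  0.02910659]), 'gripper_force': 0.0, 'gripper_width': 0.0853732701940792}
```

View pics/top0.png

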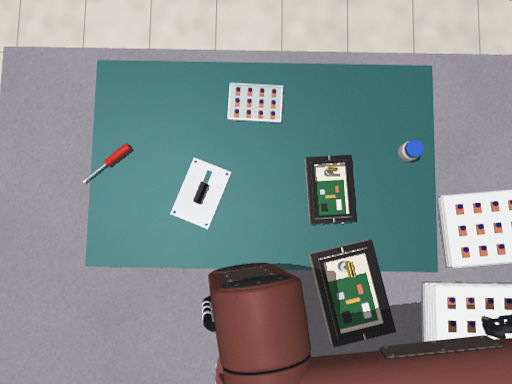

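View pics/side0.png

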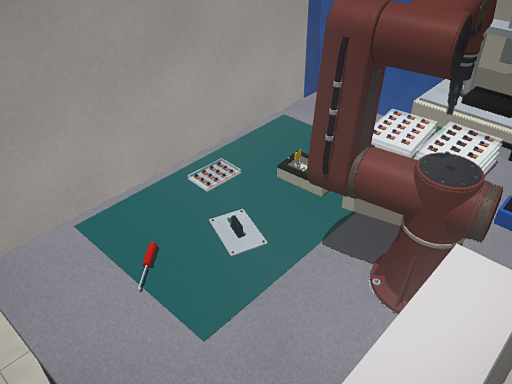

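The top view shows the small box centred near (331,190) with its fastener at the far end (331,170). The panel is near (201,193) with its slot towards +x (208,176). The larger box at (352,292) is a decoy. Next I'll segment the top view and view an enlarged crop.

```bash
cat > h.py <<'E'
import cv2,numpy as np
from plant import robot
def cam(n):
    c=robot.get_calibration(n); f=192/np.tan(np.radians(c["vertical_fov"]/2))
    return np.array([[f,0,c["cx"]],[0,f,c["cy"]],[0,0,1]]),cv2.Rodrigues(c["rvec"])[0],np.array(c["tvec"])
def back(px,z,C):
    K,R,t=C; px=np.atleast_2d(px).astype(float)
    d=np.c_[px,np.ones(len(px))]@np.linalg.inv(K).T@R; o=-R.T@t
    return o+d*((z-o[2])/d[:,2])[:,None]
def proj(P,C):
    K,R,t=C; p=(np.atleast_2d(P)@R.T+t)@K.T; return p[:,:2]/p[:,2:]
E
python3 - <<'E'
from h import *
im=cv2.imread("pics/top0.png"); C=cam("top")
def rect(mask,roi,z):
    x0,y0,x1,y1=roi; m=np.zeros_like(mask); m[y0:y1,x0:x1]=mask[y0:y1,x0:x1]
    n,l,s,_=cv2.connectedComponentsWithStats(m); k=1+np.argmax(s[1:,4])
    pts=np.argwhere(l==k)[:,::-1]
    W=back(pts,z,C)[:,:2]*1000
    r=cv2.minAreaRect(W.astype(np.float32)); print(r,s[k])
g=im.max(2)
rect((im.min(2)>150).astype(np.uint8),(150,140,260,245),.006)
rect((g<60).astype(np.uint8),(290,140,372,232),.05)
cr=cv2.resize(im[145:240,165:365],None,fx=4,fy=4,interpolation=cv2.INTER_CUBIC); cv2.imwrite("pics/crop.png",cr)
E
```

```text
((508.8551940917969, 183.74554443359375), (121.46551513671875, 182.68948364257812), 69.13524627685547) [ 170  157   61   73 2288]
((520.636474609375, -193.81216430664062), (190.08763122558594, 129.95901489257812), 4.243862628936768) [ 307  155   50   69 1178]
```

View pics/crop.png

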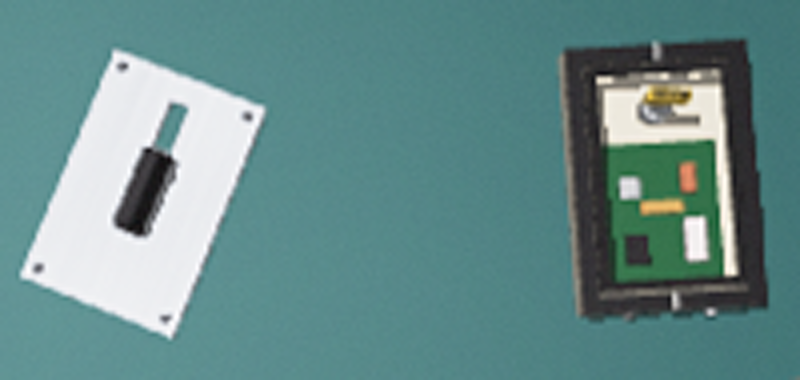

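Rectangle fits match the given sizes: box 190x130 at (0.521,-0.194) with yaw 4.2°, panel 182x121 at (0.509,0.184) with yaw -20.9°. The slot is at the +x end, and the head lies about 80° in world. I'll move above the fastener and refine with the wrist camera.

```bash
python3 - <<'E'
from h import *
robot.move_pose([.54,-.19,.33],[180,0,-98])
C=cam("wrist"); im=robot.grab_frame("wrist"); cv2.imwrite("pics/w1.png",im); np.savez("w1.npz",K=C[0],R=C[1],t=C[2])
o=robot.observe(); print(o["time"],o["q"],o["tool_pos"],o["tcp_rot"], -C[1].T@C[2])
hsv=cv2.cvtColor(im,cv2.COLOR_BGR2HSV); m=cv2.inRange(hsv,(22,120,100),(35,255,255))
n,l,s,_=cv2.connectedComponentsWithStats(m)
for k in np.argsort(-s[1:,4])[:3]+1:
    print(s[k],cv2.minAreaRect((back(np.argwhere(l==k)[:,::-1],.096,C)[:,:2]*1000).astype(np.float32)))
print(proj([[.5725,-.19,.096],[.5206,-.1938,.05]],C))
E
```

```text
2.9667 [-3.24986633e+01  1.56484109e+00  3.71035874e+00  9.21496752e+01
 -2.99448416e-03 -1.14449505e+02] [ 0.53990134 -0.19028866  0.32995185] [ 1.79994976e+02 -1.00517806e-03 -9.80491584e+01] [ 0.52864038 -0.27282894  0.39856114]
[491  83  21  21 317] ((318.9814453125, -227.7461700439453), (16.82352638244629, 17.117345809936523), 5.978463172912598)
[214 155  13  34 170] ((571.5682373046875, -193.80386352539062), (31.839685440063477, 9.003117561340332), 89.54264831542969)
[215 175   2   1   2] ((576.8228149414062, -191.74612426757812), (0.9356644749641418, 0.0), 171.980224609375)
[[220.37483505 176.15655723]
 [272.37573793 153.94165501]]
```

View pics/w1.png

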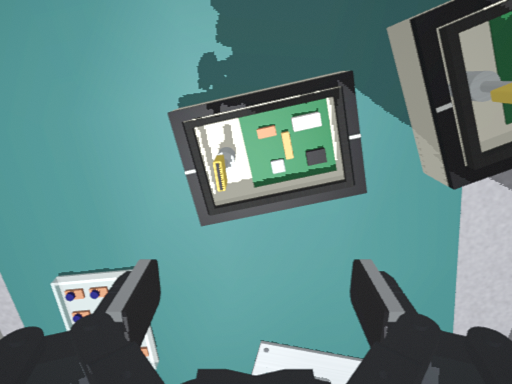

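The wrist view shows the box with index marks at (190,171) and (355,136), and the yellow head at (220,173). I'll use the marks to cross-check the box and crop the head for a closer look.

```bash
python3 - <<'E'
from h import *
z=np.load("w1.npz"); C=(z["K"],z["R"],z["t"]); im=cv2.imread("pics/w1.png")
P=back([[190.5,171.5],[355,136.5]],.05,C)*1000; print(P, (P[0]+P[1])/2, np.linalg.norm(P[0]-P[1]), np.degrees(np.arctan2(*(P[0]-P[1])[[1,0]])))
m=(im.max(2)<75).astype(np.uint8); r=np.zeros_like(m); r[60:235,160:375]=m[60:235,160:375]
c0=cv2.imread("pics/top0.png")[155:185,315:350]
a=cv2.resize(im[140:210,170:270],None,fx=7,fy=7,interpolation=cv2.INTER_CUBIC)[:, :490]
b=cv2.resize(c0,None,fx=9,fy=9,interpolation=cv2.INTER_CUBIC)
o=np.zeros((490,810,3),np.uint8); o[:,:490]=a; o[:270,492:807]=b; cv2.imwrite("pics/c2.png",o)
E
```

```text
[[ 610.04535749 -187.01237046   50.        ]
 [ 433.3844246  -200.13040687   50.        ]] [ 521.71489105 -193.57138866   50.        ] 177.14730618684553 4.246729812251744
```

```bash
python3 -c "
import cv2;a=cv2.imread('pics/c2.png')[:,:800];cv2.imwrite('pics/c3.png',a)"
```

```text
(no output)
```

View pics/c3.png

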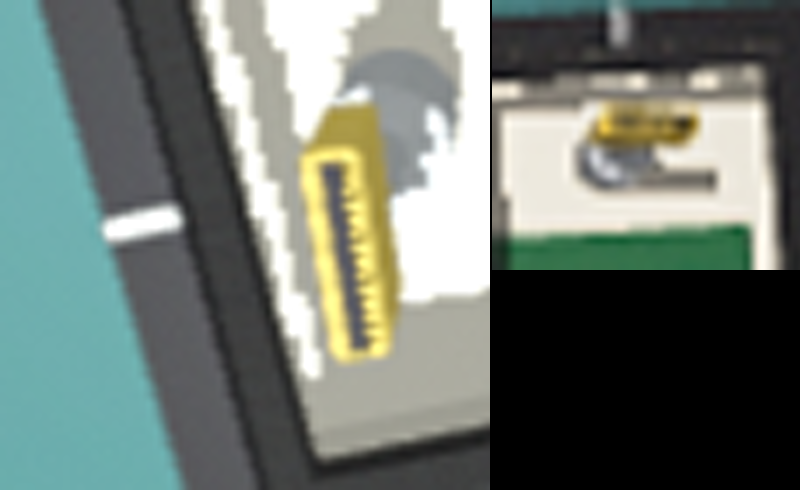

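Enlarged, the slot line runs from about (332,165) to (360,348) in the crop, and the head centre lands on the predicted axis. Now grip it and turn it.

```bash
python3 - <<'E'
from h import *
z=np.load("w1.npz"); C=(z["K"],z["R"],z["t"])
P=back([[170+332/7,140+165/7],[170+360/7,140+348/7]],.096,C)[:,:2]*1000; d=P[0]-P[1]
a=np.degrees(np.arctan2(d[1],d[0]))%180; print(P,P.mean(0),a,np.radians(a-4.25))
assert .85<np.radians(a-4.25)<1.55
f=[.573,-.1897]; yaw=a-180
robot.set_gripper(.045)
robot.move_pose([*f,.24],[180,0,yaw])
print(robot.line_to([*f,.138],vel=.1,guard=12))
robot.set_gripper(0)
o=robot.observe(); print(o["time"],o["tool_pos"],o["tcp_rot"],o["gripper_width"],o["ft_force"],o["q"])
robot.move_pose([*f,.138],[180,0,-175.75])
o=robot.observe(); print(o["time"],o["tool_pos"],o["tcp_rot"],o["gripper_width"],o["ft_force"],o["torque"])
robot.set_gripper(.045)
robot.line_to([*f,.26],vel=.15)
robot.move_pose([.54,-.19,.33],[180,0,-175.75])
C=cam("wrist"); im=robot.grab_frame("wrist"); cv2.imwrite("pics/w2.png",im); np.savez("w2.npz",K=C[0],R=C[1],t=C[2])
print(robot.observe()["time"]); p=proj([[.573,-.1898,.096]],C)[0]; print(p)
x,y=p.astype(int); c=cv2.resize(im[max(y-60,0):y+60,max(x-80,0):x+80],None,fx=5,fy=5,interpolation=cv2.INTER_CUBIC); cv2.imwrite("pics/c4.png",c)
E
```

```text
[[ 573.11212526 -202.31883891]
 [ 573.81703599 -176.65468358]] [ 573.46458063 -189.48676124] 88.42666718631207 1.4691599957566168
False
5.5 [ 0.57392536 -0.18986613  0.13863329] [-1.79860580e+02 -2.33134818e-02 -9.15581713e+01] 0.007096145119940003 [ 5.06636728 -0.16873688 -0.16470193] [-3.07033687e+01  8.65839204e+00 -8.77633272e+00  7.24321534e+01
  4.75391155e-02 -1.19145171e+02]
6.8167 [ 0.57442151 -0.19030677  0.13867709] [-179.9129707     0.20331083 -175.75542137] 0.007134371895047601 [ 8.85242544 -2.82825972 -2.86143875] [-0.35737739 -1.60259028 -0.06572766]
8.6917
[251.94215343 204.48978398]
```

View pics/c4.png

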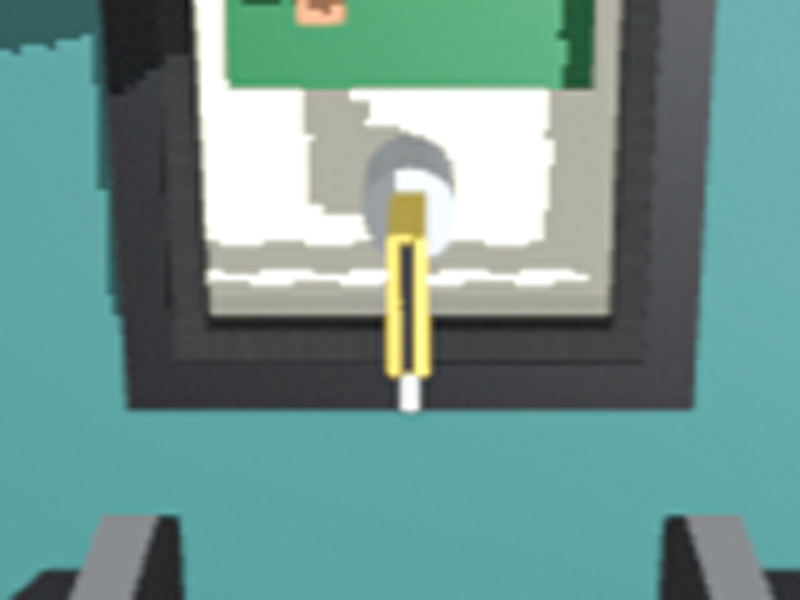

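The slot is in line with the index mark and the head is centred as predicted (252,205). Next: measure the panel with the wrist camera, grasp and lift it.

```bash
python3 - <<'E'
from h import *
robot.move_pose([.5,.18,.33],[180,0,159.1])
C=cam("wrist"); im=robot.grab_frame("wrist"); cv2.imwrite("pics/w3.png",im)
p=proj([[.5089,.1837,.006]],C)[0]; print(p)
m=(im.min(2)>140).astype(np.uint8); n,l,s,_=cv2.connectedComponentsWithStats(m)
best=None
for k in np.argsort(-s[1:,4])[:4]+1:
    r=cv2.minAreaRect((back(np.argwhere(l==k)[:,::-1],.006,C)[:,:2]*1000).astype(np.float32)); print(s[k],r)
    if abs(max(r[1])-181)<5 and abs(min(r[1])-121)<5: best=r
assert best
c=np.array(best[0])/1000; assert np.hypot(*(c-[.5089,.1837]))<.004
c=(c+[.5089,.1837])/2; a=best[2] if best[1][0]>best[1][1] else best[2]-90
yaw=a%180; print(c,yaw); assert abs(yaw-159)<3
robot.set_gripper(.05)
robot.move_pose([*c,.19],[180,0,yaw])
print(robot.line_to([*c,.088],vel=.1,guard=10))
robot.set_gripper(0)
o=robot.observe(); print(o["time"],o["tool_pos"],o["tcp_rot"],o["gripper_width"],o["ft_force"])
robot.line_to([*c,.25],vel=.15); robot.pause(.3)
o=robot.observe(); print(o["time"],o["tool_pos"],o["tcp_rot"],o["gripper_width"],o["ft_force"],o["torque"],o["q"])
C=cam("wrist"); im=robot.grab_frame("wrist"); np.savez("w4.npz",K=C[0],R=C[1],t=C[2]); np.save("grasp.npy",[*c,yaw]); cv2.imwrite("pics/w4.png",im); cv2.imwrite("pics/side4.png",robot.grab_frame("side"))
E
```

```text
[260.23009627 157.52926007]
[  205    78   109   149 13024] ((508.22552490234375, 182.5019073486328), (120.53660583496094, 179.09255981445312), 69.19114685058594)
[ 193  317   94   58 2744] ((773.3934936523438, 46.11835479736328), (126.2877197265625, 98.72260284423828), 87.75543975830078)
[473 346  39  38 846] ((935.3176879882812, 396.1563415527344), (54.579925537109375, 74.20186614990234), 83.03511810302734)
[  0 292  33  32 266] ((590.2099609375, -224.2892608642578), (49.55537796020508, 42.86313247680664), 27.932003021240234)
[0.50856276 0.18310095] 159.19114685058594
False
12.5583 [0.5089249  0.18307502 0.08861379] [1.79984801e+02 4.88167286e-02 1.59188940e+02] 0.01304283583989025 [-1.35059236 -0.42857707  5.0370178 ]
14.0917 [0.5084032  0.18307865 0.24957575] [-1.79982185e+02 -3.40322493e-02  1.59190199e+02] 0.013070508828451595 [ 1.03233636  0.02439582 -3.24746015] [ 0.02907944 -0.05496068 -0.03100904] [ 5.92743876e+00 -4.65663099e+00 -1.07624602e+01  8.39325793e+01
 -5.99347855e-04  2.67372344e+01]
```

View pics/w4.png

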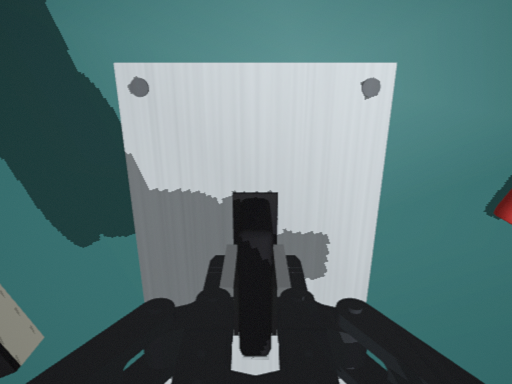

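The panel is held square, with its far edge corners at (115,64) and (397,63). I'll compute its offset in the tool frame.

```bash
python3 - <<'E'
from h import *
z=np.load("w4.npz"); C=(z["K"],z["R"],z["t"])
P=back([[114.5,63.5],[397,63]],.2496-.0826,C)[:,:2]-[.5084,.1831]
a=np.radians(-20.81); u=np.array([np.cos(a),np.sin(a)]); v=np.array([-u[1],u[0]])
print(P@u*1000,P@v*1000)
o=robot.observe();print(o["time"])
E
```

```text
[-89.34290656 -89.65108604] [-58.23087489  60.54895751]
14.1917
```

Offset from the tool is under 1 mm along x and about 1 mm along y, which is within image noise. Carry it over and lower with a guard.

```bash
python3 - <<'E'
from h import *
c=[.5216,-.1938]; R=[180,0,-175.75]
robot.move_pose([*c,.25],R)
robot.line_to([*c,.205],vel=.1); robot.pause(.3)
o=robot.observe(); print(o["time"],o["tool_pos"],o["tcp_rot"],o["ft_force"],o["torque"])
f=robot.line_to([*c,.149],vel=.05,guard=5); robot.pause(.3)
o=robot.observe(); print(f,o["time"],o["tool_pos"],o["tcp_rot"],o["ft_force"],o["torque"])
im=robot.grab_frame("top"); s=robot.grab_frame("side")
w=robot.grab_frame("wrist"); cv2.imwrite("pics/w5.png",w)
a=cv2.resize(im[140:240,285:385],None,fx=4,fy=4,interpolation=cv2.INTER_CUBIC)
b=cv2.resize(s[110:210,250:350],None,fx=4,fy=4,interpolation=cv2.INTER_CUBIC)
cv2.imwrite("pics/c5.png",np.hstack([a,b]))
E
```

```text
16.5 [ 0.52183521 -0.19397317  0.20556702] [-1.79967826e+02  4.15086961e-02 -1.75753761e+02] [ 0.84502218 -0.09865149 -3.37892085] [ 0.02455324 -0.00820311  0.01170789]
False 18.0667 [ 0.52166039 -0.19384236  0.14915918] [-1.79990824e+02  9.87363837e-03 -1.75749229e+02] [-0.50974058  0.73420246 -3.16772101] [0.04567906 0.01465188 0.00555988]
```

View pics/c5.png

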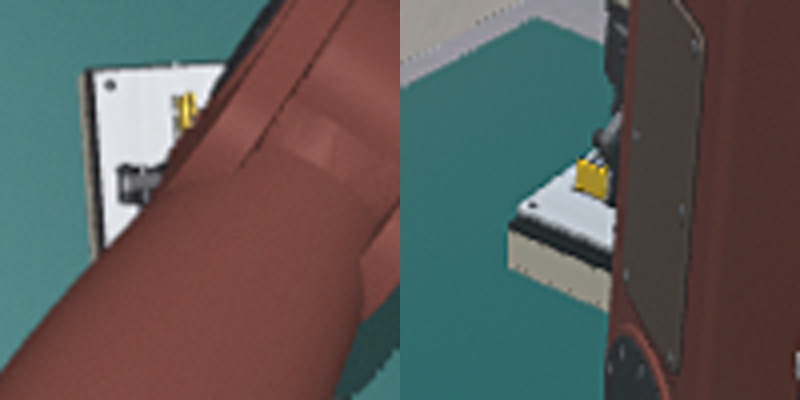

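View pics/w5.png

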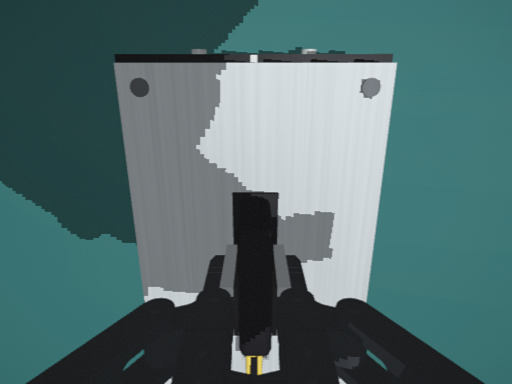

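The head is through the slot with no contact force. Now press down in small steps until flush, with about 14 N of push.

```bash
python3 - <<'E'
from h import *
c=[.5216,-.1938]
z=.149
while z>.128:
    z-=.001
    robot.line_to([*c,z],vel=.02); robot.pause(.15)
    o=robot.observe(); print(round(z,4),round(o["time"],1),o["tool_pos"][2].round(5),o["ft_force"].round(1))
    if o["ft_force"][2]>14: break
robot.pause(.5)
o=robot.observe(); print(o["time"],o["tool_pos"],o["tcp_rot"],o["ft_force"],o["torque"],o["gripper_width"])
w=robot.grab_frame("wrist"); s=robot.grab_frame("side")
cv2.imwrite("pics/c6.png",np.hstack([cv2.resize(w[30:130,90:420],None,fx=1.2,fy=4),cv2.resize(s[110:210,250:350],None,fx=4,fy=4,interpolation=cv2.INTER_CUBIC)]))
E
```

```text
0.148 18.6 0.14797 [ 0.5 -0.7 -4.3]
0.147 19.0 0.14699 [ 0.3  0.1 -2.8]
0.146 19.4 0.146 [-1.  -0.1 -4.3]
0.145 19.8 0.14499 [-0.6  0.7 -4.2]
0.144 20.2 0.14434 [-1.2  0.9  0.9]
0.143 20.6 0.14315 [-2.1 -0.3  1.9]
0.142 21.0 0.14212 [0.2 1.2 3.3]
0.141 21.4 0.14111 [-0.6  0.8  4. ]
0.14 21.8 0.14011 [0.7 0.3 3.6]
0.139 22.2 0.1391 [-0.5 -0.4  3.8]
0.138 22.6 0.13862 [-1.3  0.7  9.5]
0.137 23.0 0.13859 [-5.5  3.  18.5]
23.5167 [ 0.52169867 -0.19385069  0.13857036] [-1.79965188e+02  2.32628671e-02 -1.75743200e+02] [-4.71950767  1.50168933 17.7255468 ] [0.57054411 0.99025926 0.0196831 ] 0.013152411068262369
```

View pics/c6.png

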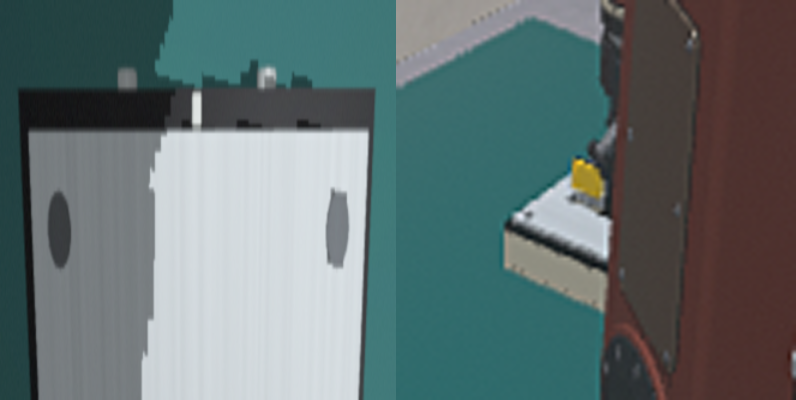

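The springs took up at 0.1444 and the panel stopped hard at 0.1386, which is the full 6 mm. It sits flush and square with the index mark centred, pressed with about 18 N.

```bash
python3 -c "
from plant import robot
print(robot.job_done())"
```

```text
the job is handed in; nothing more can be done
None
```

The job is handed in: the fastener is turned in line with the index marks, and the panel is seated flush over it and still held pressed at about 18 N. I did not touch the tray, screwdriver or jar; the hand-in call returned no verdict.

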